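# Swing the wide dipper's handle in along the bathroom ledge

### The arm

A 6-joint arm with a two-finger parallel gripper is mounted at the origin on the work surface. World frame = base frame: x ahead of the robot, y to its left, z up, the work surface at z = 0. Lengths are in m, angles in degrees, forces in N, time in s.
With the tool pointing down it reaches from about 0.3 to 0.75 m from the base axis. Payload 8.5 kg.
Tool frame: the origin (TCP) lies at the very end of the fingers, on their centre line; the grasp point (between the pads) lies 19 mm behind it; z points along the fingers, y is the line along which they close (so a half turn about z gives the same grasp; the last joint's range is limited). The gripper opens to 85 mm and grips with 20 to 120 N. Pads are 22 mm wide; open, the fingers measure 114 mm over their backs; the gripper's body (76 mm by 85 mm) begins 54 mm behind the grasp point. The pads swing forward as they close: fully open they stand 13 mm farther back than shut.
Start: joints at [56.591, 21.807, 74.336, -0, 83.858, -12.336], TCP at [0.198, 0.513, 0.206] pointing down, gripper open.
Joint ranges: [-178.18, 178.18], [-50.72, 133.34], [12.68, 142.11], [-81.47, 261.47], [9.98, 163.14], [-165.26, 165.26]. Speed limits (degrees/s): [136.94, 136.94, 180, 180, 180, 180].

### API

Orientations are given as a 3x3 rotation matrix whose columns are the frame's x, y, z axes.
In Python, from rig import * gives the robot as it stands. The module is installed in compiled form; this text tells all that it offers.
- The arm moves only by the shell command python3 -m pendant 'ROWS' [OPENING] [FORCE]. ROWS is JSON, a list of rows, each a list of 2 entries, a list of its own where there are three numbers: the shift along the tool's x, y, z as a fraction of full scale, then the turn, a rotation vector about the tool's x, y, z as a fraction of full scale. A call has 1 to 8 rows; each row shifts and turns the commanded pose from where the row before left it, along the tool's axes as they then stand; what a row does not reach is not made up. Full scale, the value 1, is 40 mm for a shift and 5 degrees for a turn. A row lasts 1/8 s, in which the tool goes at most 62.5 mm and 10.7 degrees, less where a joint would pass 70% of its speed; a pose out of reach is approached as far as the arm can. A call with a number of a shift or a turn outside -1 to 1 is refused whole. A call with a gripper value outside its range is refused whole. OPENING is the opening, from 0 (shut) to 1 (fully open), set as the call begins (- or left out, the last holds). The fingers move at their own pace and stop on an object; FORCE is the grip in N (left out, the last holds). Time passes only in rows, so rows that do not move let the fingers close. It gives the time, the measured TCP pose, the force, the opening and the grip force at its end, in the units of the state.
- observe(): the state, without advancing time (a new reading comes with each control period).
- get_image(name): name is "side" or "top"; returns a dict with "img" (480x640x3 uint8, blue, green, red), "range_z" (480x640 float32, m along the optical axis (not along the pixel's ray), 0 where there is no reading), "camera_matrix" (3x3 intrinsics, pixels), "eye" and "rotation" of the camera in the world. Camera axes: x right, y down, z forward; pixel columns grow to the right and rows downward; lengths in m; the calibration is good to about 2 mm. A picture is of the moment at which its call begins.
- close_job(): hands the job in; it is judged then, once.
Trained networks look in the newest picture that a camera, given by its name, has taken for a name from the list of things; names that differ only in an ending like _2 or _b are one class to them, and where a whole thing is asked for, a point or a joint stands for the part that bears it (a point fixed in the world has none). Each returns a list of dicts, best first, with "conf" (0 to 1); they miss things now and then, are a little off and sometimes report something else, mostly with a low value. They report only what shows in the picture. A call takes as long as a camera call.
- regions_of(camera, query): "mask" (480x640 bool, what is visible of it).
- landmark_of(camera, query): "point" ([x, y, z] in m, in world coordinates, good to about 4 mm: a listed point, or the origin of a listed thing).
The state is a dict: "time_s": time; "q": joint angles; "qvel": joint speeds; "joint_efforts": joint torques, N m; "position": TCP position; "tool_rot": TCP orientation; "ft_force": force on the tool from outside, world axes, zero at the start; "wrist_torque": the same for the moment, N m; "grip_width": finger opening in m; "gripper_force": force on a finger pad.
Only numpy, scipy, OpenCV 4.12 (cv2) and the standard library are available. Lean on these libraries where they do the work, as an engineer would, in place of code of your own. Each camera call takes 0.05 s, during which the arm holds its last target. There are 200 camera calls.

### The job

The handle of the wide rinse dipper lies across the pill box, so its lid cannot be flipped up, and sticks out over the ledge's front edge. Swing the handle inward, turning the dipper where it stands without lifting it off the ledge, until the handle lies parallel to the long edges of the ledge and points to the ledge's middle. Leave the pill box and the smaller dipper where they are, and the wide dipper standing flat, still and let go of.

Things in the scene. Friction and masses are not known exactly. Their poses are not given: they have to be found in the camera images.
- wide_dipper: Wider, lower of two steel rinse dippers (like saucepans): loose, 110 mm across, 66 high, 0.4 kg. Origin: centre of underside, on the ledge top; x axis: from there out along the handle; z up. Level bar handle 14 mm wide, 10 thick, mid-height 60 mm above the underside, from 55 to 175 mm off the axis; at the start it points to the ledge's front within 20 degrees.
- ledge: Fixed marble slab 240 mm deep, 860 long, 30 thick. Origin: centre of underside (top 30 mm above). y along its length, x to its front edge, away from the robot. The dippers stand 140 to 200 mm left and right of its middle, either way round. 330 mm or more out: mug with toothbrushes (180 high), bottle (140), soap dish (30). At its middle lie a hair pick and an ear cleaner, under 10 mm high.
- pill_box: Small white plastic pill box, flip lid shut, 45 x 64 mm, 26 high, 0.12 kg, loose on the ledge under the wide dipper's handle (29 mm of air between), its middle 110 to 120 mm from the dipper's axis. Origin: centre of underside; z up. Must stay put.
- small_dipper: Narrower, taller steel dipper: loose, 72 mm across, 80 high, 0.2 kg, towards the other end of the ledge, its bar handle pointing to the robot's side and ending 100 mm from its axis. Origin: centre of underside; x axis along its handle; z up. Must stay put.

How it is judged:
By the outcome, as a careful person would: the job done as asked, in the order asked, and still so for the second after the job is handed in, with the robot touching nothing.
It also fails if it takes over 40 s, if anything falls off the work surface, if the arm or the gripper's body presses on something with over 40 N, if the wrist force passes 120 N, or if a joint passes its speed limit or range.

## Working session

There is one attempt and no reset: what is moved stays moved. The work goes in short steps, Python scripts to look and compute and a shell command to move; the robot and the scene stay as the last step left them, time stands still between calls to the robot, and variables do not carry over. Pictures are saved under pics/ and viewed, at most 10 in all, crops included, and the job is handed in when it is done.

```bash
mkdir -p pics; cat > h.py <<'E'
from rig import *
import numpy as np, cv2
def pts(im,mask=None):
    z=im["range_z"]; m=z>0
    if mask is not None: m&=mask
    v,u=np.nonzero(m); d=z[v,u]; K=np.array(im["camera_matrix"])
    c=np.stack([(u-K[0,2])/K[0,0]*d,(v-K[1,2])/K[1,1]*d,d],1)
    return c@np.array(im["rotation"]).T+np.array(im["eye"]),v,u
E
python3 - <<'E'
from h import *
np.set_printoptions(precision=4,suppress=True)
s=observe(); print(s["time_s"],s["position"],s["tool_rot"],s["grip_width"])
for c in("top","side"):
    im=get_image(c); cv2.imwrite(f"pics/{c}0.png",im["img"])
    print(c,im["eye"])
    for n in("wide_dipper","ledge","pill_box","small_dipper"):
        print(n,[(np.round(r["point"],4),round(r["conf"],2)) for r in landmark_of(c,n)][:3])
        r=regions_of(c,n)
        if r:
            p,_,_=pts(im,r[0]["mask"]); print("   mask",r[0]["conf"],len(p),np.percentile(p,[1,50,99],axis=0).tolist())
            np.save(f"{c}_{n}.npy",p)
E
```

```text
0.0 [0.1976 0.5129 0.2054] [[-0.9331  0.3596 -0.0008]
 [ 0.3596  0.9331 -0.0012]
 [ 0.0003 -0.0014 -1.    ]] 0.08553957264354949
top [ 0.4671 -0.0107  0.7088]
wide_dipper [(array([ 0.4606, -0.2556,  0.0286]), 0.56)]
   mask 0.9 6981 [[0.40944035129866396, -0.30550747848841775, 0.030557400270015144], [0.46723044203893194, -0.2591537659229737, 0.045298700152230253], [0.625480142715963, -0.19899305597584135, 0.09634400286852449]]
ledge [(array([ 0.4881, -0.0806,  0.0014]), 0.82)]
   mask 0.75 67721 [[0.3611260444197884, -0.4783186621087902, 0.026000687632049657], [0.48257843436892356, -0.06311119973957285, 0.02886151897228284], [0.6146431757249298, 0.3299593999781531, 0.03179586036920625]]
pill_box [(array([ 0.5749, -0.2537,  0.0328]), 0.96)]
   mask 0.82 1104 [[0.551797023136335, -0.2832686288997136, 0.034647651898439366], [0.5742704270787025, -0.24098995131158074, 0.05478330374538726], [0.5990697381347084, -0.22110011193489382, 0.057559766362044386]]
small_dipper []
   mask 0.55 2986 [[0.3677698122580697, 0.0430614477132667, 0.02934686879301157], [0.4563733278115179, 0.080722322414969
[... 441 characters left out ...]
8610928965111516, 0.008573674092459398], [0.4896086641962481, 0.10390643440261843, 0.029742342463950133], [0.6198381185491583, 0.3522509317556439, 0.0336748492172621]]
pill_box [(array([ 0.5714, -0.2474,  0.0293]), 0.85)]
   mask 0.66 676 [[0.5522126013834706, -0.2771070416307272, 0.03223868654817871], [0.5749356056504151, -0.23719158698664344, 0.05503782478892366], [0.5993750299475693, -0.21613542597030794, 0.058551180726959695]]
small_dipper [(array([0.4613, 0.08  , 0.0318]), 0.67)]
   mask 0.97 2936 [[0.370701157415683, 0.047184839672776493, 0.0318915433718911], [0.45853375670361685, 0.08156387284841993, 0.08252338758078409], [0.4967720953589703, 0.11769113983608058, 0.11095028853090219]]
```

View pics/top0.png

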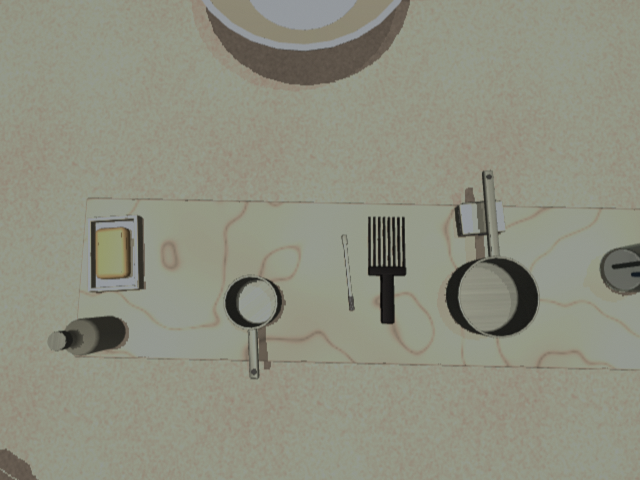

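```bash
python3 - <<'E'
from h import *
np.set_printoptions(precision=4,suppress=True)
for c in("top","side"):
    p=np.load(f"{c}_wide_dipper.npy")
    r=p[(p[:,2]>.085)]
    rim=r[r[:,0]<.50]
    A=np.c_[2*rim[:,:2],np.ones(len(rim))]
    out=None
    # rim circle: robust fit radius 0.055 outer
    from scipy.optimize import least_squares
    f=least_squares(lambda a:np.hypot(rim[:,0]-a[0],rim[:,1]-a[1])-a[2],[.462,-.25,.054],loss='soft_l1',f_scale=.002)
    print(c,len(rim),f.x)
    h=p[(p[:,2]>.083)&(np.hypot(p[:,0]-f.x[0],p[:,1]-f.x[1])>.065)]
    print(len(h),cv2.fitLine(h[:,:2].astype(np.float32),cv2.DIST_HUBER,0,.01,.01).ravel(),h.min(0),h.max(0))
    L=np.load(f"{c}_ledge.npy"); L=L[abs(L[:,2]-.03)<.006]
    print(cv2.minAreaRect(L[:,:2].astype(np.float32)), cv2.minAreaRect(L[(L[:,0]<.7)][::3,:2].astype(np.float32)))
    # rear/front edges per y bin
    for ef in (1,99):
        ys=np.arange(-.45,.34,.04);xs=[]
        for y in ys:
            q=L[abs(L[:,1]-y)<.02]; xs.append(np.percentile(q[:,0],ef) if len(q)>50 else np.nan)
        xs=np.array(xs);ok=np.isfinite(xs)
        d=cv2.fitLine(np.c_[xs,ys][ok].astype(np.float32),cv2.DIST_HUBER,0,.01,.01).ravel()
        print(ef,d,xs.round(3), np.degrees(np.arctan(d[0]/d[1])))
E
```

```text
top 764 [ 0.461  -0.2523  0.0531]
853 [ 1.      0.0076  0.5803 -0.2501] [ 0.5259 -0.2599  0.0863] [ 0.6356 -0.2444  0.0986]
((0.48808297514915466, -0.07466694712638855), (0.8451094627380371, 0.24036003649234772), 87.1545639038086) ((0.4880935549736023, -0.07444968819618225), (0.8429315090179443, 0.24035799503326416), 87.15225982666016)
1 [ 0.0491  0.9988  0.372  -0.05  ] [0.352 0.355 0.358 0.358 0.359 0.362 0.363 0.366 0.368 0.369 0.372 0.374
 0.376 0.378 0.381 0.383 0.385 0.386 0.387 0.39 ] 2.8134549
99 [ 0.0494  0.9988  0.5992 -0.182 ] [0.587 0.588 0.589 0.593 0.592 0.552 0.598 0.6   0.602 0.604 0.607 0.607
 0.61  0.612 0.615 0.615 0.617 0.619 0.623 0.625] 2.8334262
side 559 [ 0.4604 -0.249   0.0533]
371 [ 0.9999  0.0107  0.5787 -0.2444] [ 0.5253 -0.2588  0.0843] [ 0.6325 -0.2393  0.0997]
((0.487589955329895, -0.08001503348350525), (0.8631311655044556, 0.24052122235298157), 87.09994506835938) ((0.48758596181869507, -0.07932138442993164), (0.8615666627883911, 0.24041587114334106), 87.08765411376953)
1 [ 0.0504  0.9987  0.369  -0.086 ] [0.351 0.353 0.355 0.356 0.358 0.36  0.363 0.365 0.366 0.369 0.371 0.373
 0.376 0.377 0.379 0.381 0.383 0.385 0.386 0.388] 2.891558
99 [ 0.0508  0.9987  0.6033 -0.106 ] [0.586 0.587 0.59  0.591 0.555 0.552 0.598 0.599 0.603 0.604 0.606 0.608
 0.611 0.613 0.614 0.616 0.618 0.62  0.624 0.625] 2.9115224
```

The top view shows the wide dipper at pixel (492,296), its handle running up to (488,175) over the pill box at (480,217). The small dipper is at (253,302) and the ledge is tilted about 3°, all of which agrees with the networks. 

Plan: grasp the handle 0.14 m from the dipper's axis, then follow an arc of +86.6° about that axis. First I turn the tool in place.

```bash
R='[[0,0,0],[0,0,1]]'
python3 -m pendant '[[[0,0,0],[0,0,1]],[[0,0,0],[0,0,1]],[[0,0,0],[0,0,1]],[[0,0,0],[0,0,1]],[[0,0,0],[0,0,1]],[[0,0,0],[0,0,1]],[[0,0,0],[0,0,1]],[[0,0,0],[0,0,1]]]' 
python3 -m pendant '[[[0,0,0],[0,0,1]],[[0,0,0],[0,0,1]],[[0,0,0],[0,0,1]],[[0,0,0],[0,0,1]],[[0,0,0],[0,0,1]],[[0,0,0],[0,0,1]],[[0,0,0],[0,0,1]],[[0,0,0],[0,0,1]]]' 
python3 -m pendant '[[[0,0,0],[0,0,1]],[[0,0,0],[0,0,1]],[[0,0,0],[0,0,1]],[[0,0,0],[0,0,1]],[[0,0,0],[0,0,1]],[[0,0,0],[0,0,1]],[[0,0,0],[0,0,1]],[[0,0,0],[0,0,1]]]' 
python3 -m pendant '[[[0,0,0],[0,0,1]],[[0,0,0],[0,0,1]],[[0,0,0],[0,0,1]],[[0,0,0],[0,0,1]],[[0,0,0],[0,0,1]],[[0,0,0],[0,0,1]],[[0,0,0],[0,0,1]],[[0,0,0],[0,0,0.7]]]' 

```

```text
time_s: 1.9
position: [0.1977, 0.5132, 0.206]
tool_rot: [[-0.481, 0.877, -0.0], [0.877, 0.481, -0.0], [-0.0, -0.0, -1.0]]
ft_force: [0.4, 0.8, 0.2]
grip_width: 0.0856
gripper_force: 0.0
time_s: 2.9
position: [0.1978, 0.5132, 0.206]
tool_rot: [[0.195, 0.981, 0.0], [0.981, -0.195, 0.0], [0.0, 0.0, -1.0]]
ft_force: [0.5, 0.0, -0.2]
grip_width: 0.0852
gripper_force: 0.0
time_s: 3.9
position: [0.1977, 0.5132, 0.206]
tool_rot: [[0.78, 0.626, -0.0], [0.626, -0.78, -0.0], [-0.0, 0.0, -1.0]]
ft_force: [-0.3, 0.2, 0.2]
grip_width: 0.086
gripper_force: 0.0
time_s: 4.9
position: [0.1977, 0.5132, 0.206]
tool_rot: [[1.0, 0.005, -0.0], [0.005, -1.0, -0.0], [-0.0, 0.0, -1.0]]
ft_force: [-0.6, -0.3, 0.2]
grip_width: 0.0854
gripper_force: 0.0
```

```bash
python3 -m pendant '[[[0.416,0.792,0],[0,0,0]],[[0.416,0.792,0],[0,0,0]],[[0.416,0.792,0],[0,0,0]],[[0.416,0.792,0],[0,0,0]],[[0.416,0.792,0],[0,0,0]],[[0.416,0.792,0],[0,0,0]],[[0.416,0.792,0],[0,0,0]],[[0.416,0.792,0],[0,0,0]]]' | head -2
python3 -m pendant '[[[0.416,0.792,0],[0,0,0]],[[0.416,0.792,0],[0,0,0]],[[0.416,0.792,0],[0,0,0]],[[0.416,0.792,0],[0,0,0]],[[0.416,0.792,0],[0,0,0]],[[0.416,0.792,0],[0,0,0]],[[0.416,0.792,0],[0,0,0]],[[0.416,0.792,0],[0,0,0]]]' | head -2
python3 -m pendant '[[[0.416,0.792,0],[0,0,0]],[[0.416,0.792,0],[0,0,0]],[[0.416,0.792,0],[0,0,0]],[[0.416,0.792,0],[0,0,0]],[[0.416,0.792,0],[0,0,0]],[[0.416,0.792,0],[0,0,0]],[[0.416,0.792,0],[0,0,0]],[[0.416,0.792,0],[0,0,0]]]'
python3 - <<'E'
from h import *
s=observe();print(s["position"],s["q"])
im=get_image("side");cv2.imwrite("pics/side1.png",im["img"])
E
```

```text
time_s: 5.9
position: [0.3332, 0.2597, 0.2062]
time_s: 6.9
position: [0.4682, 0.0072, 0.2061]
time_s: 7.9
position: [0.6032, -0.2452, 0.206]
tool_rot: [[1.0, 0.007, 0.0], [0.007, -1.0, 0.0], [0.0, -0.0, -1.0]]
ft_force: [-0.2, -0.2, 0.3]
grip_width: 0.0851
gripper_force: 0.0
[ 0.60324431 -0.24520606  0.20595834] [-3.25180755e+01  3.23567601e+01  5.63485116e+01  4.11394200e-03
  9.12957092e+01  5.70603052e+01]
```

View pics/side1.png

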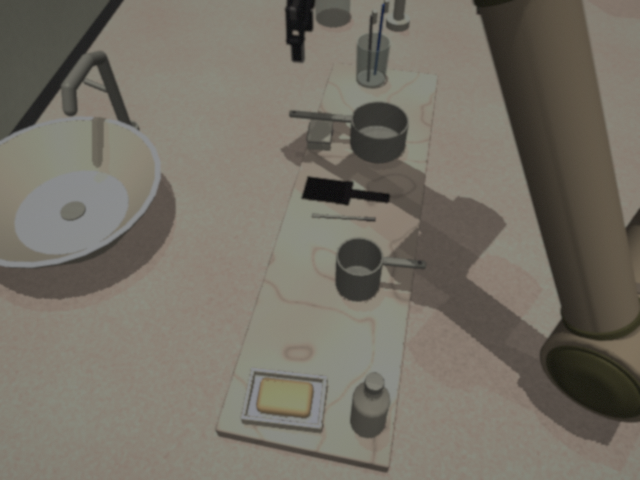

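The side view shows the gripper at (298,35), above the handle (290–350,115). The faucet is at (90,80), in front of the ledge. I'll measure its clearance and refine the handle line with the top camera.

```bash
python3 - <<'E'
from h import *
np.set_printoptions(precision=4,suppress=True)
im=get_image("side"); p,v,u=pts(im)
m=(u<200)&(v<200)&(p[:,2]>.1)
print("faucet",p[m].min(0),p[m].max(0))
for c in("top","side"):
    im=get_image(c); p,v,u=pts(im)
    h=p[(p[:,0]>.53)&(p[:,0]<.64)&(abs(p[:,1]+.248)<.03)&(p[:,2]>.084)&(p[:,2]<.1)]
    print(c,len(h)); 
    if len(h)>30: print(cv2.fitLine(h[:,:2].astype(np.float32),cv2.DIST_HUBER,0,.01,.01).ravel(),np.percentile(h,[1,50,99],axis=0))
E
```

```text
faucet [ 0.8153 -0.2581  0.1   ] [1.1418 0.0138 0.2152]
top 843
[ 0.9999  0.0101  0.5822 -0.2508] [[ 0.5311 -0.2586  0.087 ]
 [ 0.582  -0.2506  0.0937]
 [ 0.6341 -0.2448  0.0965]]
side 402
[ 0.9995  0.0314  0.5836 -0.245 ] [[ 0.5317 -0.2557  0.0856]
 [ 0.5828 -0.2452  0.0936]
 [ 0.634  -0.2401  0.097 ]]
```

```bash
python3 -m pendant '[[[0.17,0.11,0.6],[0,0,0]],[[0,0,0.8],[0,0,0]],[[0,0,0.8],[0,0,0]],[[0,0,0.6],[0,0,0]],[[0,0,0.35],[0,0,0]],[[0,0,0.2],[0,0,0]],[[0,0,0],[0,0,0]]]'
python3 -m pendant '[[[0,0,0],[0,0,0]],[[0,0,0],[0,0,0]],[[0,0,0],[0,0,0]],[[0,0,0],[0,0,0]],[[0,0,0],[0,0,0]],[[0,0,0],[0,0,0]]]' 0 40
```

```text
time_s: 8.98
position: [0.6096, -0.2483, 0.0723]
tool_rot: [[1.0, 0.008, 0.0], [0.008, -1.0, -0.0], [0.0, 0.0, -1.0]]
ft_force: [0.6, 0.9, 0.5]
grip_width: 0.0853
gripper_force: 0.0
time_s: 9.72
position: [0.6096, -0.2485, 0.072]
tool_rot: [[1.0, 0.007, -0.0], [0.007, -1.0, 0.0], [-0.0, -0.0, -1.0]]
ft_force: [0.8, 0.1, 0.0]
grip_width: -0.0001
gripper_force: 0.0
```

```bash
python3 - <<'E'
from h import *
im=get_image("side");a=cv2.resize(im["img"][0:200,220:460],None,fx=2.5,fy=2.5,interpolation=cv2.INTER_CUBIC)
cv2.imwrite("pics/side2.png",a)
im=get_image("top");a=cv2.resize(im["img"][130:370,400:640],None,fx=2.2,fy=2.2,interpolation=cv2.INTER_CUBIC)
cv2.imwrite("pics/top2.png",a)
E
```

```text
(no output)
```

View pics/side2.png

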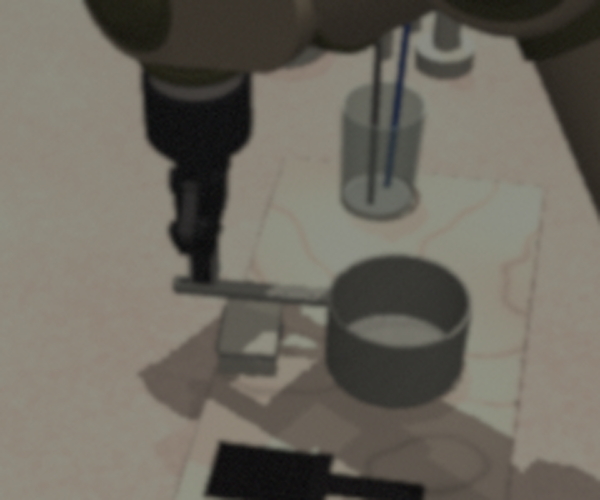

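View pics/top2.png

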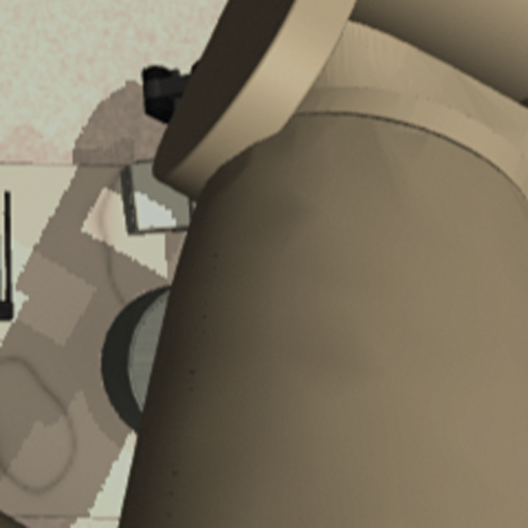

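The side crop shows the shut fingers at (200,270), with the handle passing in front of their tips. So the fingers may have shut beside the handle or above it. I'll measure the handle against the projected TCP.

```bash
python3 - <<'E'
from h import *
np.set_printoptions(precision=4,suppress=True)
s=observe(); print(s["position"],s["grip_width"],s["gripper_force"])
im=get_image("side"); p,v,u=pts(im)
R=np.array(im["rotation"]);K=np.array(im["camera_matrix"])
for z in (.072,.091,.12):
    c=R.T@(np.r_[s["position"][:2],z]-im["eye"]); print(z,(K@c/c[2])[:2],c[2])
P=p
for x in (.54,.56,.58,.60,.62,.63):
    m=(abs(p[:,0]-x)<.006)&(abs(p[:,1]+.25)<.04)&(p[:,2]>.075)&(p[:,2]<.105)
    print(x,m.sum(),np.percentile(p[m][:,1:],[5,50,95],axis=0).ravel())
full=im["range_z"]
for r in range(96,122,2): print(r,full[r,292:312:2], im["img"][r,292:312:2,1])
E
```

```text
[ 0.6096 -0.2485  0.072 ] -6.139197925886036e-05 0.0
0.072 [302.3648 122.0046] 1.0612195926495982
0.091 [302.0575 114.3321] 1.046192506259255
0.12 [301.571 102.187] 1.023256427031889
0.54 47 [-0.254   0.0873 -0.245   0.0937 -0.2419  0.0964]
0.56 46 [-0.2531  0.0863 -0.2452  0.0938 -0.2413  0.0965]
0.58 46 [-0.2543  0.0884 -0.2452  0.0933 -0.2405  0.0964]
0.6 44 [-0.2518  0.0874 -0.2433  0.0943 -0.24    0.104 ]
0.62 35 [-0.2488  0.087  -0.2432  0.0939 -0.2404  0.1009]
0.63 43 [-0.2536  0.0871 -0.2441  0.0934 -0.2406  0.0966]
96 [0.9447 0.9395 0.9406 0.9367 0.937  0.9477 0.9691 0.9931 1.2233 1.2259] [ 22  25  22  14  16  18  16  49 121 137]
98 [0.9553 0.955  0.9535 0.953  0.949  0.     0.9744 0.9964 1.2196 1.2193] [ 22  20  17  17  16  17  16  50 123 138]
100 [0.9727 0.9786 0.9814 0.9802 0.9685 0.9675 0.9766 1.0091 1.2162 1.2157] [ 45  26  21  13  12  18  22  56 123 138]
102 [1.2152 1.2136 1.0177 0.987  0.9848 0.9803 0.9793 1.0138 1.213  1.2119] [107  87  42  18  18  17  30  61 123 139]
104 [1.2067 1.2042 1.0175 1.009  1.0124 1.0117 1.0125 1.0164 1.2018 1.2076] [135 117  55  20  18  15
[... 231 characters left out ...]
7  20  37  61 118 138]
110 [1.0483 1.0467 1.0297 1.0209 1.0228 1.0189 1.0227 1.0267 1.1942 1.1968] [100  91  57  21  22  15  36  65 116 130]
112 [1.0434 1.0441 1.0348 1.0276 1.0243 1.0253 1.0253 1.0302 1.0421 1.0449] [64 51 50 34 27 26 40 61 81 89]
114 [1.0437 1.0426 1.0421 1.039  1.0392 1.0392 1.0367 1.0404 1.0409 1.0412] [68 66 65 60 56 57 59 66 71 71]
116 [1.0462 1.0434 1.0464 1.0424 1.0398 1.0408 1.037  1.0392 1.0405 1.0421] [66 66 62 63 63 61 63 63 64 65]
118 [1.1792 1.1746 1.1765 1.1762 1.1741 1.0465 1.0444 1.0434 1.0464 1.0426] [122 121 113 108 102  97  94  89  81  70]
120 [1.1765 1.1746 1.1751 1.1751 1.1724 1.1774 1.1772 1.1712 1.1704 1.1723] [133 135 136 133 134 136 137 133 127 103]
```

```bash
python3 -m pendant '[[[0,0,-0.5],[0,0,0]],[[0,0,-0.5],[0,0,0]],[[0,0,0],[0,0,0]]]'
python3 - <<'E'
from h import *
np.set_printoptions(precision=4,suppress=True)
s=observe(); print(s["position"])
for c in("side","top"):
    im=get_image(c); p,v,u=pts(im)
    m=(np.hypot(p[:,0]-s["position"][0],p[:,1]-s["position"][1])<.03)&(p[:,2]>.1)&(p[:,2]<.16)
    q=p[m]; print(c,m.sum())
    for z in np.arange(.1,.16,.005):
        k=q[(q[:,2]>=z)&(q[:,2]<z+.005)]
        if len(k): print(round(z,3),len(k),k.min(0)[:2],k.max(0)[:2])
im=get_image("side");cv2.imwrite("pics/side3.png",cv2.resize(im["img"][0:160,240:440],None,fx=3,fy=3))
E
```

```text
time_s: 10.25
position: [0.6102, -0.2488, 0.1134]
tool_rot: [[1.0, 0.007, 0.003], [0.007, -1.0, -0.002], [0.003, 0.002, -1.0]]
ft_force: [-0.4, -0.6, -0.4]
grip_width: -0.0002
gripper_force: 0.0
[ 0.6102 -0.2488  0.1134]
side 102
0.135 7 [ 0.6033 -0.2444] [ 0.6204 -0.2412]
0.14 12 [ 0.5996 -0.2457] [ 0.6195 -0.2378]
0.145 24 [ 0.5996 -0.2441] [ 0.6216 -0.2341]
0.15 32 [ 0.5992 -0.2471] [ 0.6218 -0.234 ]
0.155 27 [ 0.5993 -0.2485] [ 0.6213 -0.2321]
top 0
```

View pics/side3.png

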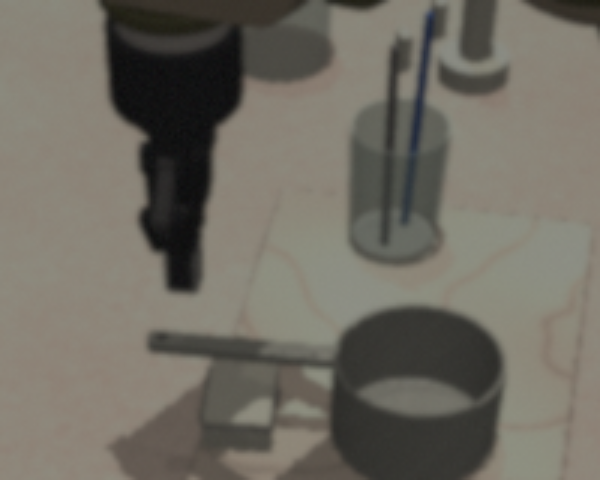

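The side view shows the shut fingertips ending at (182,288) in the crop. By depth that is about z = 0.137, while the reported TCP is 0.113. The fingertips are really about 24 mm higher than reported, though x and y agree. They shut above the handle and touched nothing. I'll open and go 24 mm lower.

```bash
python3 -m pendant '[[[0,0,0],[0,0,0]],[[0,0,0],[0,0,0]],[[0,0,0],[0,0,0]],[[0,0,0],[0,0,0]],[[0,0,0],[0,0,0]]]' 1 | tail -2
python3 -m pendant '[[[0,0.03,0.5],[0,0,0]],[[0,0,0.5],[0,0,0]],[[0,0,0.35],[0,0,0]],[[0,0,0.25],[0,0,0]],[[0,0,0],[0,0,0]]]'
python3 -m pendant '[[[0,0,0],[0,0,0]],[[0,0,0],[0,0,0]],[[0,0,0],[0,0,0]],[[0,0,0],[0,0,0]],[[0,0,0],[0,0,0]]]' 0 60
python3 - <<'E'
from h import *
im=get_image("side");cv2.imwrite("pics/side4.png",cv2.resize(im["img"][0:160,240:440],None,fx=3,fy=3))
E
```

```text
grip_width: 0.0849
gripper_force: 0.0
time_s: 11.65
position: [0.6094, -0.2496, 0.0475]
tool_rot: [[1.0, 0.007, -0.001], [0.007, -1.0, 0.001], [-0.001, -0.001, -1.0]]
ft_force: [-1.0, -0.3, -0.4]
grip_width: 0.085
gripper_force: 0.0
time_s: 12.28
position: [0.6097, -0.2498, 0.0483]
tool_rot: [[1.0, 0.007, 0.0], [0.007, -1.0, -0.0], [0.0, 0.0, -1.0]]
ft_force: [-0.2, -0.7, 1.5]
grip_width: 0.0127
gripper_force: 58.5
```

View pics/side4.png

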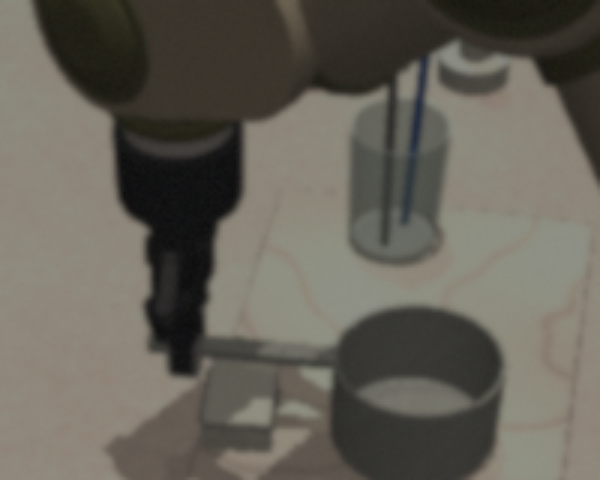

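The handle now sits between the pads: 58 N at 13 mm, with the fingertips at (182,370) below the handle. Next I swing it about the dipper's axis with r = 0.149 m, in steps of 4.82°.

```bash
python3 -m pendant '[[[-0.013,-0.313,0],[0,0,-0.964]],[[-0.013,-0.313,0],[0,0,-0.964]],[[-0.013,-0.313,0],[0,0,-0.964]],[[-0.013,-0.313,0],[0,0,-0.964]]]' - 80
python3 -m pendant '[[[0,0,0],[0,0,0]]]'
python3 - <<'E'
from h import *
im=get_image("side");cv2.imwrite("pics/side5.png",cv2.resize(im["img"][0:160,240:440],None,fx=3,fy=3))
E
```

```text
time_s: 12.82
position: [0.6015, -0.2006, 0.0484]
tool_rot: [[0.94, 0.34, 0.002], [0.34, -0.94, -0.001], [0.001, 0.002, -1.0]]
ft_force: [2.2, -1.3, 1.3]
grip_width: 0.0124
gripper_force: 80.8
time_s: 12.95
position: [0.6012, -0.2003, 0.0484]
tool_rot: [[0.941, 0.337, 0.001], [0.337, -0.941, -0.001], [0.0, 0.001, -1.0]]
ft_force: [0.7, -0.7, 1.8]
grip_width: 0.0126
gripper_force: 80.8
```

View pics/side5.png

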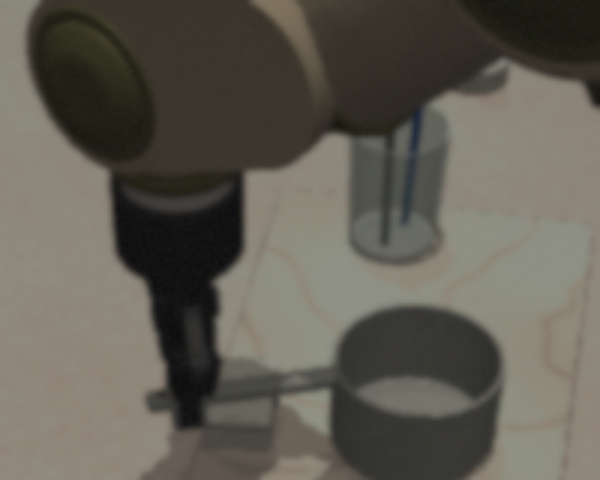

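The handle has swung about 19.7°, the pan has stayed where it stood, and the box at (240,415) has not moved. I'll continue with the remaining 14 steps.

```bash
python3 -m pendant '[[[-0.013,-0.313,0],[0,0,-0.964]],[[-0.013,-0.313,0],[0,0,-0.964]],[[-0.013,-0.313,0],[0,0,-0.964]],[[-0.013,-0.313,0],[0,0,-0.964]],[[-0.013,-0.313,0],[0,0,-0.964]],[[-0.013,-0.313,0],[0,0,-0.964]],[[-0.013,-0.313,0],[0,0,-0.964]]]'
python3 -m pendant '[[[-0.013,-0.313,0],[0,0,-0.964]],[[-0.013,-0.313,0],[0,0,-0.964]],[[-0.013,-0.313,0],[0,0,-0.964]],[[-0.013,-0.313,0],[0,0,-0.964]],[[-0.013,-0.313,0],[0,0,-0.964]],[[-0.013,-0.313,0],[0,0,-0.964]],[[-0.013,-0.313,0],[0,0,-0.964]]]'
python3 -m pendant '[[[0,0,0],[0,0,0]],[[0,0,0],[0,0,0]]]'
python3 - <<'E'
from h import *
np.set_printoptions(precision=4,suppress=True)
s=observe();R=np.array(s["tool_rot"]);print(s["time_s"],s["position"],np.degrees(np.arctan2(R[1,0],R[0,0])))
im=get_image("side"); 
cv2.imwrite("pics/side6.png",im["img"]);p,v,u=pts(im)
for n in("wide_dipper","pill_box","small_dipper"):
    r=regions_of("side",n)
    if r: q,_,_=pts(im,r[0]["mask"]); print(n,r[0]["conf"],np.percentile(q,[1,50,99],axis=0).tolist())
E
```

```text
time_s: 13.88
position: [0.5501, -0.1315, 0.0484]
tool_rot: [[0.595, 0.804, 0.002], [0.804, -0.595, -0.001], [0.001, 0.002, -1.0]]
ft_force: [3.2, 0.2, 1.9]
grip_width: 0.0124
gripper_force: 80.9
time_s: 14.75
position: [0.4686, -0.1022, 0.0483]
tool_rot: [[0.048, 0.999, 0.002], [0.999, -0.048, -0.0], [-0.0, 0.002, -1.0]]
ft_force: [3.3, 2.1, 2.2]
grip_width: 0.0119
gripper_force: 80.8
time_s: 15.0
position: [0.4685, -0.1023, 0.0481]
tool_rot: [[0.052, 0.999, 0.0], [0.999, -0.052, -0.0], [-0.0, 0.0, -1.0]]
ft_force: [0.4, -0.6, 1.9]
grip_width: 0.0123
gripper_force: 80.8
15.0 [ 0.4685 -0.1023  0.0481] 87.02726273185809
wide_dipper 0.93 [[0.4035695848402145, -0.35731455165103015, 0.028662012142525825], [0.4270135722474696, -0.2137421906594173, 0.08916866665426271], [0.4781908281828647, -0.07651668020984288, 0.22216722902642105]]
pill_box 0.87 [[0.5511978574460292, -0.2808985682261826, 0.03128528567925233], [0.5741454604580098, -0.237734451743435, 0.05499271645729886], [0.5996211672783801, -0.21614713479904102, 0.05870804959532254]]
small_dipper 0.69 [[0.37000020275899353, 0.04751346486821543, 0.03311996735860987], [0.45809076926199876, 0.08115404137299534, 0.08283880938796684], [0.4954928626144454, 0.11779629739693993, 0.11088929597827173]]
```

View pics/side6.png

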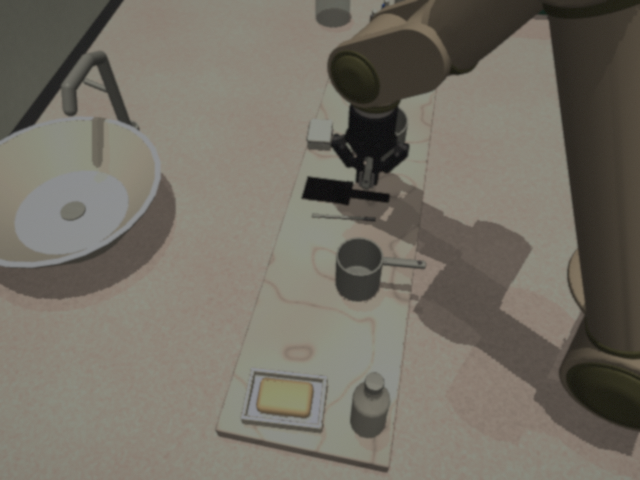

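The handle now lies along the ledge at tool angle 87.0°, and the box and small dipper have not moved. I'll release and rise.

```bash
python3 -m pendant '[[[0,0,0],[0,0,0]],[[0,0,0],[0,0,0]],[[0,0,0],[0,0,0]],[[0,0,0],[0,0,0]],[[0,0,-0.3],[0,0,0]],[[0,0,-0.6],[0,0,0]],[[0,0,-0.9],[0,0,0]],[[0,0,-1],[0,0,0]]]' 1
python3 -m pendant '[[[0,0,-1],[0,0,0]],[[0.5,0,-0.7],[0,0,0]],[[1,0,0],[0,0,0]],[[1,0,0],[0,0,0]],[[1,0,0],[0,0,0]],[[1,0,0],[0,0,0]],[[1,0,0],[0,0,0]],[[0.5,0,0],[0,0,0]]]'
python3 - <<'E'
from h import *
np.set_printoptions(precision=4,suppress=True)
im=get_image("top");cv2.imwrite("pics/top7.png",im["img"])
from scipy.optimize import least_squares
for c in("top","side"):
    im=get_image(c)
    for n in("wide_dipper","pill_box","small_dipper"):
        r=regions_of(c,n)
        if not r: print(c,n,"none"); continue
        p,_,_=pts(im,r[0]["mask"]); print(c,n,round(r[0]["conf"],2),np.percentile(p,[1,50,99],axis=0).round(4).tolist())
        if n=="wide_dipper":
            rim=p[(p[:,2]>.085)&(p[:,2]<.105)&(p[:,1]<-.21)]
            f=least_squares(lambda a:np.hypot(rim[:,0]-a[0],rim[:,1]-a[1])-a[2],[.462,-.25,.054],loss='soft_l1',f_scale=.002).x
            h=p[(p[:,2]>.083)&(p[:,2]<.105)&(p[:,1]>f[1]+.065)]
            d=cv2.fitLine(h[:,:2].astype(np.float32),cv2.DIST_HUBER,0,.01,.01).ravel()
            print("axis",f,"handle",np.degrees(np.arctan2(abs(d[1]),d[0]*np.sign(d[1]))),h[:,1].max(),"rim z spread",np.percentile(p[p[:,2]<.105][:,2],99))
E
```

```text
time_s: 16.2
position: [0.4677, -0.1018, 0.1618]
tool_rot: [[0.049, 0.999, -0.0], [0.999, -0.049, 0.0], [0.0, -0.0, -1.0]]
ft_force: [0.1, -0.1, -0.3]
grip_width: 0.085
gripper_force: 0.0
time_s: 17.2
position: [0.4794, 0.1396, 0.2289]
tool_rot: [[0.047, 0.999, 0.001], [0.999, -0.047, 0.0], [0.0, 0.001, -1.0]]
ft_force: [0.1, -0.5, 0.0]
grip_width: 0.0859
gripper_force: 0.0
top wide_dipper 0.89 [[0.4108, -0.3064, 0.0306], [0.4648, -0.2613, 0.0442], [0.5139, -0.0891, 0.0962]]
axis [ 0.4624 -0.2532  0.0531] handle 87.439705 -0.07986925195128511 rim z spread 0.09622720727295152
top pill_box 0.63 [[0.5517, -0.2854, 0.0292], [0.5744, -0.2504, 0.0548], [0.6005, -0.2212, 0.0576]]
top small_dipper 0.96 [[0.3704, 0.0431, 0.03], [0.457, 0.081, 0.0414], [0.4959, 0.1115, 0.11]]
side wide_dipper 0.79 [[0.408, -0.298, 0.0322], [0.4249, -0.2241, 0.0631], [0.4402, -0.2001, 0.0969]]Traceback (most recent call last):
  File "<stdin>", line 15, in <module>
cv2.error: OpenCV(4.12.0) /io/opencv/modules/imgproc/src/linefit.cpp:50: error: (-215:Assertion failed) count > 0 in function 'fitLine2D_wods'
```

View pics/top7.png

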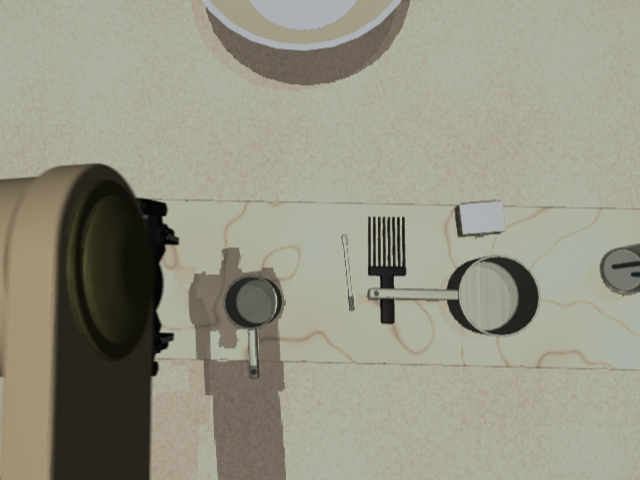

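The top view shows the handle from (372,293) to (458,295), parallel to the ledge and pointing to its middle. The pan is still at (493,296), and the box (480,218) and small dipper (253,302) are unmoved. The handle measures 87.4° against the ledge's 87.2°.

```bash
python3 -c "
from rig import *
print(close_job())"
```

```text
the job is handed in; nothing more can be done
None
```

I swung the wide dipper's handle inward in place. It lies within about 0.3° of parallel to the ledge and points to its middle, the pan's axis shifted only about 2 mm, the pill box and small dipper measured unmoved, and the job was handed in at about 17 s with the gripper clear; no verdict was shown.

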